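# Jack up a test chassis at its lift pad and hold it

### The arm

A 6-joint arm with a two-finger parallel gripper is mounted at the origin on the work surface. World frame = base frame: x ahead of the robot, y to its left, z up, the work surface at z = 0. Lengths are in m, angles in degrees, forces in N, time in s.
With the tool pointing down it reaches from about 0.3 to 0.875 m from the base axis. Payload 4.2 kg.
Tool frame: the origin (TCP) lies midway between the tips of the shut fingers; the grasp point (between the pads) lies 19 mm behind it; z points along the fingers, y is the line along which they close (so a half turn about z gives the same grasp; the last joint's range is limited). The gripper opens to 85 mm and grips with 20 to 120 N. Pads are 22 mm wide; open, the fingers measure 114 mm over their backs; the gripper's body (76 mm by 85 mm) begins 54 mm behind the grasp point. The pads swing forward as they close: fully open they stand 13 mm farther back than shut.
Start: joints at [-71.963, 18.312, 89.639, -0, 72.044, -1.146], TCP at [0.189, -0.543, 0.231] pointing down, gripper open.
Joint ranges: [-177.97, 177.97], [-48.28, 115.42], [12.27, 149.76], [-77.06, 257.06], [2.81, 150.46], [-146.56, 146.56]. Speed limits (degrees/s): [147.25, 147.25, 180, 180, 180, 180].

### API

Orientations are given as [roll, pitch, yaw] about the fixed x, y, z axes, in that order (R = Rz(yaw) Ry(pitch) Rx(roll)).
In Python, from cell import robot, eyes, finish_job, spot_in, masks_of gives the robot as it stands.
- The arm moves only by the tool step_arm, never from a script. Its arguments are lists of equal length, an entry for each row: "slide": the shift along the tool's x, y, z scaled (see below), a list of three; "rotation": the turn, a rotation vector about the tool's x, y, z scaled (see below), a list of three; "hand": the opening, from 0 (shut) to 1 (fully open). A call has 1 to 20 rows; each row is the pose to reach, as a shift and turn from the pose commanded when the call began, along the tool's axes at that moment; what a row does not reach only later rows make up. The controller multiplies each number of a shift by 0.15 m and each number of a turn by 45 degrees. A row lasts 1/12 s, in which the tool goes at most 41.7 mm and 7.16 degrees, less where a joint would pass 70% of its speed; a pose out of reach is approached as far as the arm can. A call with a number of a shift or a turn outside -1 to 1 is refused whole. A call with a gripper value outside its range is refused whole. The fingers move at their own pace and stop on an object; "newtons" is the grip in N (left out, the last holds). Time passes only in rows, so rows that repeat a pose let the fingers close. It gives the time, the measured TCP pose, the force, the opening and the grip force at its end, in the units of the state.
- robot.observe(): the state, without advancing time (a new reading comes with each control period).
- eyes.read_camera(name): name is "scene" or "top"; returns a dict with "color" (384x512x3 uint8, blue, green, red), "fx", "fy", "cx", "cy" (pixels), "extrinsics" (4x4, takes a point from camera to world coordinates). Camera axes: x right, y down, z forward; pixel columns grow to the right and rows downward; lengths in m; the calibration is good to about 2 mm. A picture is of the moment at which its call begins. There is no depth.
- finish_job(): hands the job in; it is judged then, once.
Trained networks look in the newest picture that a camera, given by its name, has taken for a name from the list of things; names that differ only in an ending like _2 or _b are one class to them, and where a whole thing is asked for, a point or a joint stands for the part that bears it (a point fixed in the world has none). Each returns a list of dicts, best first, with "confidence" (0 to 1); they miss things now and then, are a little off and sometimes report something else, mostly with a low value. They report only what shows in the picture. A call takes as long as a camera call. They do not tell look-alikes from the thing itself.
- spot_in(camera, target): "position" ([x, y, z] in m, in the coordinates of the camera as it stood for that picture, good to about 4 mm: the middle of the surface that is visible of it).
- masks_of(camera, target): "pixels" (384x512 bool, what is visible of it).
The state is a dict: "time_s": time; "joints": joint angles; "dq": joint speeds; "joint_torque": joint torques, N m; "ee_pos": TCP position; "tcp_rot": TCP orientation; "contact_force": force on the tool from outside, world axes, zero at the start; "torque": the same for the moment, N m; "width": finger opening in m; "grasp_force": force on a finger pad.
Only numpy, scipy, OpenCV 4.12 (cv2) and the standard library are available. Lean on these libraries where they do the work, as an engineer would, in place of code of your own. Each camera call takes 0.05 s, during which the arm holds its last target. There are 200 camera calls.

### The job

The front of the aluminium test chassis must be raised so that a colleague can change its front feet. First blow the dust off its lift pad: press the white cap of the duster can fully down and let it come up again. Then bring the small pump jack over and stand it on the table with its round saddle centred under the lift pad (the round-ended tongue with the stud on top); press the jack's handle fully down and let it come fully back up to settle the saddle, then press it fully down again and finish while holding it down, with the chassis raised on the jack and the other loose things left where they are.

Things in the scene. Friction and masses are not known exactly. Their poses are not given: they have to be found in the camera images.
- plinth: fixed frame under the chassis (aluminium box 215 deep, 260 wide, 50 to 162 mm above the table, hinged at its rear). Origin on the table below the lift pad's centre, x to the chassis's rear, y left, z up. Front face at x = 35, y = -160 to 100 mm; bar handles stick out at y = -145 and 85 to x = 4 mm. For x -200 to 45, |y| < 60 mm the table is clear
- lift_pad (a point): centre of the underside of the lift pad: rubber disc 36 mm across, 75 mm above the table, under a steel tongue 50 mm wide that sticks out of the chassis front and ends round, 25 mm before this point (tongue top 87 mm up, a 20 mm stud on it to 94 mm). The plain square shelf 90 mm to its right is no lift point. Axes as the plinth's. The jack's full stroke raises it 15 mm (8 to 14 N)
- cap_top (a point): centre of the top of the duster can's white cap, 162 mm above the table when up, 32 mm across, on a fixed upright can 52 mm across in a clamp with a 75 mm square foot, left of the lift pad. A thin nozzle tube on the cap points towards the lift pad
- cap (a joint): travel of the sprung cap (m): 0 up, 0.006 fully down, a push of about 4.5 N bottoms it
- jack: loose pump jack, 0.9 kg. Origin under the centre of its 230 x 90 x 12 mm base, z up, x to the saddle end. Saddle at x = 80 mm, y = 0, over a cylinder 46 mm across, 48 tall. At x = 0 two upright steel cheek plates, 40 mm over their outer faces (along y), 36 mm along x, top at 114 mm: grip it there from above, across y. The handle runs between them to -x, rising
- jack_grip (a point): centre of the two cheek plates' upper part, 95 mm above the jack's underside; axes as the jack
- saddle: the saddle, a steel disc 40 mm across; origin 10 mm below its top, axes as the jack
- saddle_top (a point): centre of the saddle's flat top, 60 mm above the jack's underside with the handle up, so 15 mm under the lift pad; rises 30 mm in the handle's full stroke
- paddle (a point): centre of the top face of the rubber paddle (45 x 60 x 10 mm) at the handle's end. With the handle up it lies at x = -93 mm, z = 127 mm in the jack's frame, sloping 25 degrees; fully down at x = -105 mm, z = 76 mm, nearly level
- pump_handle (a joint): the handle (rad): 0 up, 0.5 fully down at its stop. It pivots between the cheeks 78 mm above the jack's underside. A spring brings it back up, and the saddle with it down: the jack lifts only while the handle is pressed. At the paddle it needs 3 to 6 N unloaded and up to about 14 N with the chassis on it
- attenuator: bystander: upright brass coaxial attenuator, 32 mm wide, 42 mm tall, near the front of the chassis; origin under its centre
- filter_block: bystander: aluminium block 35 x 50 x 22 mm on the other side of the approach to the lift pad; origin under its centre
- screwdriver: bystander: black-handled screwdriver 180 mm long lying on the table
- spanner: bystander: spanner 150 mm long lying on the table
- relay_box: bystander: black box 60 x 70 x 45 mm; origin under its centre
- tape_reel: bystander: flat black ring, 80 mm across, 18 mm tall; origin under its centre
- parts_pot: bystander: small clear cup 60 mm across, 45 mm tall; origin under its centre
Mind the look-alikes: they are no part of the job. What is shaped like the part that bears cap_top but orange is not meant.

How it is judged (in metres and radians):
On the way, in this order (a step that is already met when the one before it is completed fails the run):
1. the duster's cap is pressed down (value of joint cap above 0.0045 m), for 0.1 s.
2. the cap is up again (value of joint cap below 0.001 m), for 0.1 s.
3. the jack stands on the table with its saddle under the lift pad, handle up (horizontal distance between saddle_top and lift_pad below 0.012 m and height (world z) of jack below 0.005 m and angle between jack's own z axis and vertical below 0.04 rad and value of joint pump_handle below 0.06 rad and linear speed of jack below 0.02 m/s), for 0.2 s.
4. the handle is pumped fully down and the chassis rises on the saddle (value of joint pump_handle above 0.43 rad and height (world z) of lift_pad above 0.086 m and contact force between saddle and plinth above 4 N and horizontal distance between saddle_top and lift_pad below 0.012 m and height (world z) of jack below 0.005 m and angle between jack's own z axis and vertical below 0.04 rad), for 0.1 s.
5. the handle is back up and the chassis down (value of joint pump_handle below 0.06 rad and height (world z) of lift_pad below 0.0775 m), for 0.1 s.
At the end, for the whole second after the job is handed in: Fingers hold the handle down (0.43+ of 0.5 rad, still, over 2 N); lift pad raised 11 mm or more (of about 15), carried by the saddle (over 4 N), whose centre is within 12 mm of the lift pad's; jack flat on the table; cap up; no other loose thing moved 30 mm (all of step 4 and value of joint cap below 0.001 m and contact force between the fingers and jack above 2 N and velocity of joint pump_handle between -0.05 and 0.05 rad/s and distance of each of attenuator, filter_block, screwdriver, spanner, relay_box, tape_reel, parts_pot from where it was at the start of the episode below 0.03 m); the arm keeps its last pose, push and grip.
It fails at once if another loose thing is pushed away (30 mm) (distance of any of attenuator, filter_block, screwdriver, spanner, relay_box, tape_reel, parts_pot from where it was at the start of the episode above 0.03 m).
It also fails if it takes over 69 s, if anything falls off the work surface, if the arm or the gripper's body presses on something with over 40 N, if the wrist force passes 120 N, or if a joint passes its speed limit or range.

## Working session

There is one attempt and no reset: what is moved stays moved. The work goes in short steps, Python scripts to look and compute and a tool call to move; the robot and the scene stay as the last step left them, time stands still between calls to the robot, and variables do not carry over. Pictures are saved under pics/ and viewed, at most 10 in all, crops included, and the job is handed in when it is done.

Besides the shell and the picture viewer there is one more tool, called after "Request:" by a JSON object that holds its "method" and its "body", one argument or row to a line. step_arm: Moves the arm, as the interface text tells. Shifts and turns lie within -1 to 1; 1 stands for 0.15 m of shift or 45 degrees of turn. Its arguments: {"type":"object","properties":{"slide":{"type":"array","items":{"type":"array","items":{"type":"number","minimum":-1,"maximum":1}}},"rotation":{"type":"array","items":{"type":"array","items":{"type":"number","minimum":-1,"maximum":1}}},"hand":{"type":"array","items":{"type":"number"}},"newtons":{"type":"number"}},"required":["slide","rotation","hand"]}

```bash
mkdir -p pics; ls; cat > h.py <<'E'
import numpy as np,cv2
from cell import robot,eyes,finish_job,spot_in,masks_of
def cam(n,f=None):
    c=eyes.read_camera(n)
    if f: cv2.imwrite('pics/'+f,c['color'])
    return c
def w(c,p): return (c['extrinsics']@np.r_[p,1])[:3]
def pix(c,P):
    q=np.linalg.inv(c['extrinsics'])@np.r_[P,1]; return c['fx']*q[0]/q[2]+c['cx'],c['fy']*q[1]/q[2]+c['cy']
def ray(c,u,v,z):
    E=c['extrinsics']; d=E[:3,:3]@np.array([(u-c['cx'])/c['fx'],(v-c['cy'])/c['fy'],1]); o=E[:3,3]
    return o+d*(z-o[2])/d[2]
E
python3 - <<'E'
from h import *
np.set_printoptions(precision=3,suppress=True)
for n in ['top','scene']:
    c=cam(n,n+'0.png'); print(n,c['extrinsics'],c['fx'])
    for t in ['lift_pad','cap_top','jack','jack_grip','saddle_top','paddle','attenuator','filter_block','plinth','relay_box','screwdriver','spanner','tape_reel','parts_pot']:
        for d in spot_in(n,t)[:3]: 
            p=w(c,d['position']);print(t,round(d['confidence'],2),p,np.round(pix(c,p)))
    if n=='top': a=c['color']
    else: cv2.imwrite('pics/both.png',np.vstack([a,c['color']]))
E
```

```text
pics
top [[ 0.021 -0.993  0.113  0.351]
 [-1.    -0.021  0.005  0.028]
 [-0.003 -0.113 -0.994  1.451]
 [ 0.     0.     0.     1.   ]] 431.1534482528804
lift_pad 0.65 [ 0.724 -0.015  0.141] [275. 119.]
cap_top 0.41 [0.706 0.23  0.16 ] [195. 121.]
jack 0.63 [ 0.461 -0.311  0.011] [360. 208.]
jack_grip 0.9 [ 0.463 -0.31   0.011] [360. 207.]
saddle_top 0.62 [ 0.522 -0.376  0.059] [384. 189.]
saddle_top 0.38 [ 0.461 -0.311  0.009] [360. 208.]
paddle 0.67 [ 0.404 -0.265  0.118] [354. 224.]
attenuator 0.58 [ 0.54  -0.114  0.018] [302. 183.]
filter_block 0.72 [ 0.544 -0.111  0.018] [301. 182.]
plinth 0.92 [ 0.722 -0.014  0.142] [274. 120.]
plinth 0.24 [ 0.522 -0.377  0.059] [384. 188.]
relay_box 0.79 [0.614 0.428 0.043] [140. 157.]
relay_box 0.58 [ 0.522 -0.375  0.06 ] [384. 189.]
screwdriver 0.67 [ 0.723 -0.016  0.143] [275. 119.]
screwdriver 0.6 [ 0.699 -0.457  0.022] [404. 138.]
screwdriver 0.27 [0.497 0.421 0.017] [142. 193.]
spanner 0.81 [0.329 0.481 0.009] [122. 243.]
tape_reel 0.7 [0.499 0.42  0.014] [143. 192.]
tape_reel 0.4 [ 0.462 -0.311  0.01 ] [361. 208.]
parts_pot 0.66 [ 0.696 -
[... 428 characters left out ...]
 0.477 -0.324  0.018] [168. 276.]
jack_grip 0.28 [ 0.525 -0.377  0.061] [160. 289.]
saddle_top 0.5 [ 0.527 -0.374  0.058] [161. 290.]
paddle 0.96 [ 0.408 -0.265  0.116] [165. 230.]
paddle 0.61 [ 0.766 -0.058  0.144] [308. 253.]
attenuator 0.59 [0.507 0.109 0.028] [279. 202.]
filter_block 0.61 [ 0.546 -0.112  0.02 ] [238. 247.]
plinth 0.75 [ 0.779 -0.059  0.137] [312. 257.]
plinth 0.34 [0.57  0.184 0.155] [311. 171.]
plinth 0.31 [0.501 0.418 0.014] [334. 162.]
relay_box 0.73 [0.623 0.418 0.039] [363. 171.]
screwdriver 0.88 [ 0.697 -0.462  0.017] [175. 364.]
spanner 0.58 [0.337 0.471 0.004] [310. 139.]
tape_reel 0.7 [0.501 0.419 0.015] [334. 161.]
parts_pot 0.67 [0.379 0.272 0.028] [284. 162.]
```

View pics/top0.png

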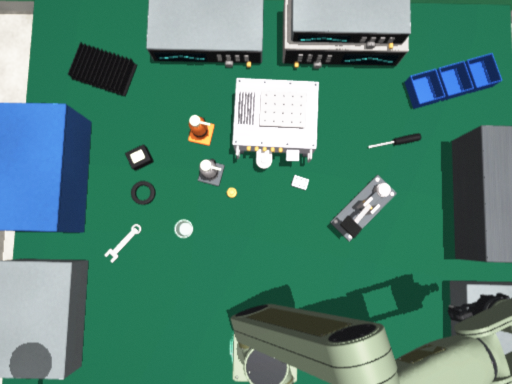

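View pics/scene0.png

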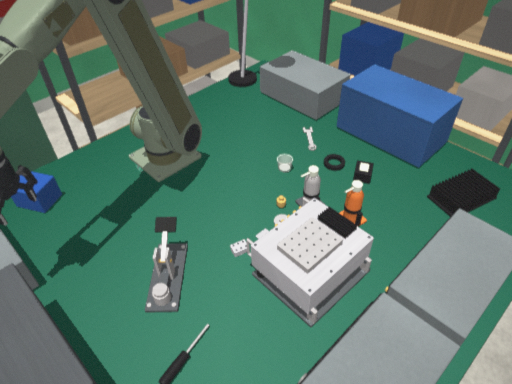

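The top picture shows two cans: an orange one at (198,125) and a grey one with a white cap at (208,168). The second fits "white cap". The round tongue is at (264,158), the square shelf at (292,155), and the jack at (363,208). I'll confirm the can and tongue in one crop.

```bash
python3 - <<'E'
from h import *
a=cv2.imread('pics/top0.png'); b=cv2.imread('pics/scene0.png')
A=cv2.resize(a[115:215,180:320],None,fx=4,fy=4,interpolation=cv2.INTER_CUBIC)[:,:560]
B=cv2.resize(a[165:250,320:405],(240,240),interpolation=cv2.INTER_CUBIC)
C=cv2.resize(b[150:230,260:380],(240,160),interpolation=cv2.INTER_CUBIC)
cv2.imwrite('pics/crop1.png',np.hstack([A,np.vstack([B,C])]))
E
```

```text
(no output)
```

View pics/crop1.png

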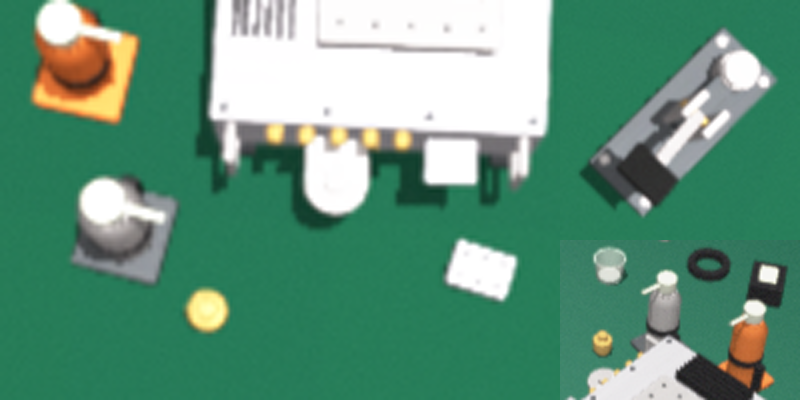

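The crop confirms it: the white-capped can is grey, with its cap at top pixel (206,165). The orange can, at (195,121), is the look-alike. The tongue's round end is centred near (264,161), the jack saddle is at (384,190), and the paddle is at (351,226).

```bash
python3 - <<'E'
from h import *
np.set_printoptions(precision=4,suppress=True)
c=cam('top'); s=cam('scene')
print('cap',ray(c,205.5,165,.162))
print('pad',ray(c,264.0,160.6,.087), 'stud', ray(c,264.6,160.2,.094))
l=ray(c,180+212/4,115+120/4,.162); r=ray(c,180+547/4,115+135/4,.162); d=r-l
print('front edge',l,r,np.linalg.norm(d),'yaw x',np.degrees(np.arctan2(d[1],d[0]))+90)
f=lambda u,v,z: ray(c,320+(u-560)/2.824-.3,165+v/2.824-.3,z)
k=[f(725,28,.012),f(778,82,.012),f(642,217,.012),f(586,160,.012)]
ctr=sum(k)/4; ax=(k[0]+k[1]-k[2]-k[3])[:2]
print('jack',k,ctr,np.degrees(np.arctan2(ax[1],ax[0])),np.linalg.norm(ax)/2)
print('saddle',f(740,70,.06),'paddle',f(647,173,.127))
# scene saddle by brightness blob
g=s['color']; print('scene saddle pred',pix(s,f(740,70,.06)),'cap pred',pix(s,ray(c,205.5,165,.162)))
for n,cc in(('top',c),('scene',s)):
  for t in('saddle','jack','cap','attenuator','filter_block'):
    for m in masks_of(n,t)[:2]:
      v,u=np.nonzero(m['pixels']); print(n,t,round(m['confidence'],2),u.mean(),v.mean(),len(u),ray(cc,u.mean(),v.mean(),{'saddle':.06,'cap':.16}.get(t,.03)))
print(robot.observe())
E
```

```text
cap [0.5704 0.1931 0.162 ]
pad [0.6013 0.0154 0.087 ] stud [0.6013 0.0136 0.094 ]
front edge [0.6338 0.1114 0.162 ] [ 0.6274 -0.1436  0.162 ] 0.255133701948247 yaw x -1.4359581758554611
jack [array([ 0.575 , -0.3709,  0.012 ]), array([ 0.5115, -0.4331,  0.012 ]), array([ 0.3488, -0.2712,  0.012 ]), array([ 0.4142, -0.2054,  0.012 ])] [ 0.4624 -0.3202  0.012 ] -45.341891823252595 0.23007935412795175
saddle [ 0.5191 -0.3743  0.06  ] paddle [ 0.3965 -0.2529  0.127 ]
scene saddle pred (np.float64(159.2654958163271), np.float64(287.60569376424513)) cap pred (np.float64(312.93257315466735), np.float64(168.22400582672125))
top saddle 0.52 383.9166666666667 188.4848484848485 132 [ 0.5224 -0.3759  0.06  ]
top jack 0.85 363.03892688058914 207.34876380852182 1901 [ 0.4619 -0.315   0.03  ]
top jack 0.32 231.5 192.37777777777777 90 [0.5026 0.1206 0.03  ]
top cap 0.63 362.6657838983051 207.24205508474577 1888 [ 0.4521 -0.2825  0.16  ]
top cap 0.42 207.06666666666666 164.93333333333334 105 [0.571  0.1886 0.16  ]
top attenuator 0.63 231.6290322580645 192.19354838709677 62 [0.5032 0.1201 0.03  ]
top 
[... 557 characters left out ...]
642 81 [0.5765 0.1848 0.16  ]
scene attenuator 0.58 280.9504950495049 201.1089108910891 101 [0.5107 0.1142 0.03  ]
scene filter_block 0.71 238.53080568720378 247.95260663507108 211 [ 0.5542 -0.1188  0.03  ]
{'time_s': 2.1, 'joints': array([-71.9638,  18.3118,  89.6373,  -0.0008,  72.0422,  -1.1459]), 'dq': array([-0.0741, -0.0555,  0.0721,  0.0076, -0.0049,  0.0799]), 'joint_torque': array([  0.0003, -41.5405, -23.4418,   0.    ,   0.0002,  -0.    ]), 'ee_pos': array([ 0.1889, -0.5431,  0.2314]), 'tcp_rot': array([179.9914,   0.0009,  19.1823]), 'contact_force': array([ 0.1474,  0.7523, -0.4535]), 'torque': array([ 0.0243, -0.0425,  0.0078]), 'grasp_force': 0.0, 'width': 0.08535433485502046}
```

Request:
{"method": "step_arm", "body": {
  "slide": [
    [1,-0.944,0.05],
    [1,-0.944,0.05],
    [1,-0.944,0.05],
    [1,-0.944,0.05],
    [1,-0.944,0.05],
    [1,-0.944,0.05],
    [1,-0.944,0.05]
  ],
  "rotation": [
    [0,0,0],
    [0,0,0],
    [0,0,0],
    [0,0,0],
    [0,0,0],
    [0,0,0],
    [0,0,0]
  ],
  "hand": [0,0,0,0,0,0,0],
  "newtons": 40
}}

```text
time_s: 2.68
ee_pos: [0.2848, -0.3587, 0.2242]
tcp_rot: [180.0, 0.0, 19.4]
contact_force: [0.4, -0.6, 0.2]
width: 0.0004
grasp_force: 0.0
```

Request:
{"method": "step_arm", "body": {
  "slide": [
    [1,-0.944,0.05],
    [1,-0.944,0.05],
    [1,-0.944,0.05],
    [1,-0.944,0.05],
    [1,-0.944,0.05],
    [1,-0.944,0.05],
    [1,-0.944,0.05]
  ],
  "rotation": [
    [0,0,0],
    [0,0,0],
    [0,0,0],
    [0,0,0],
    [0,0,0],
    [0,0,0],
    [0,0,0]
  ],
  "hand": [0,0,0,0,0,0,0]
}}

```text
time_s: 3.27
ee_pos: [0.3802, -0.1768, 0.2164]
tcp_rot: [179.9, 0.0, 19.4]
contact_force: [-1.0, -0.8, -0.0]
width: -0.0001
grasp_force: 0.0
```

Request:
{"method": "step_arm", "body": {
  "slide": [
    [1,-0.944,0.05],
    [1,-0.944,0.05],
    [1,-0.944,0.05],
    [1,-0.944,0.05],
    [1,-0.944,0.05],
    [1,-0.944,0.05],
    [1,-0.944,0.05]
  ],
  "rotation": [
    [0,0,0],
    [0,0,0],
    [0,0,0],
    [0,0,0],
    [0,0,0],
    [0,0,0],
    [0,0,0]
  ],
  "hand": [0,0,0,0,0,0,0]
}}

```text
time_s: 3.85
ee_pos: [0.4754, 0.0052, 0.2085]
tcp_rot: [180.0, 0.0, 19.2]
contact_force: [-0.4, -0.3, -0.0]
width: -0.0002
grasp_force: 0.0
```

Request:
{"method": "step_arm", "body": {
  "slide": [
    [1,-0.944,0.05],
    [1,-0.944,0.05],
    [1,-0.944,0.05],
    [1,-0.944,0.05],
    [1,-0.944,0.05],
    [1,-0.944,0.05],
    [1,-0.944,0.05],
    [1,-0.944,0.05]
  ],
  "rotation": [
    [0,0,0],
    [0,0,0],
    [0,0,0],
    [0,0,0],
    [0,0,0],
    [0,0,0],
    [0,0,0],
    [0,0,0]
  ],
  "hand": [0,0,0,0,0,0,0,0]
}}

```text
time_s: 4.52
ee_pos: [0.5696, 0.1861, 0.2009]
tcp_rot: [179.9, 0.1, 19.0]
contact_force: [0.1, 0.2, -0.4]
width: -0.0002
grasp_force: 0.0
```

Request:
{"method": "step_arm", "body": {
  "slide": [
    [0.02,-0.028,0.1],
    [0.02,-0.028,0.22],
    [0.02,-0.028,0.24],
    [0.02,-0.028,0.26],
    [0.02,-0.028,0.28],
    [0.02,-0.028,0.29],
    [0.02,-0.028,0.3],
    [0.02,-0.028,0.31],
    [0.02,-0.028,0.31],
    [0.02,-0.028,0.31],
    [0.02,-0.028,0.31]
  ],
  "rotation": [
    [0,0,0],
    [0,0,0],
    [0,0,0],
    [0,0,0],
    [0,0,0],
    [0,0,0],
    [0,0,0],
    [0,0,0],
    [0,0,0],
    [0,0,0],
    [0,0,0]
  ],
  "hand": [0,0,0,0,0,0,0,0,0,0,0]
}}

```text
time_s: 5.43
ee_pos: [0.5715, 0.1935, 0.156]
tcp_rot: [179.9, -0.1, 19.2]
contact_force: [-1.0, -4.3, 6.1]
width: -0.0002
grasp_force: 2.9
```

Request:
{"method": "step_arm", "body": {
  "slide": [
    [0,0,0.015],
    [0,0,0.015],
    [0,0,0.015]
  ],
  "rotation": [
    [0,0,0],
    [0,0,0],
    [0,0,0]
  ],
  "hand": [0,0,0]
}}

```text
time_s: 5.68
ee_pos: [0.5716, 0.1935, 0.1559]
tcp_rot: [179.9, -0.2, 19.2]
contact_force: [-3.6, -4.7, 15.6]
width: -0.0002
grasp_force: 7.7
```

Request:
{"method": "step_arm", "body": {
  "slide": [
    [0,0,-0.1],
    [0,0,-0.3],
    [0,0,-0.5],
    [0,0,-0.5],
    [0,0,-0.5]
  ],
  "rotation": [
    [0,0,0],
    [0,0,0],
    [0,0,0],
    [0,0,0],
    [0,0,0]
  ],
  "hand": [0,0,0,0,0]
}}

```text
time_s: 6.1
ee_pos: [0.572, 0.1948, 0.2296]
tcp_rot: [-180.0, -0.3, 19.2]
contact_force: [0.6, -0.1, -0.9]
width: 0.0002
grasp_force: 0.0
```

```bash
python3 - <<'E'
from h import *
print(robot.observe()['ee_pos'],robot.observe()['tcp_rot'])
E
```

```text
[0.57204307 0.19475055 0.22962235] [-179.97871322   -0.30232384   19.19657106]
```

Request:
{"method": "step_arm", "body": {
  "slide": [
    [-0.604,1,0],
    [-0.604,1,0],
    [-0.604,1,0],
    [-0.604,1,0],
    [-0.604,1,0],
    [-0.604,1,0],
    [-0.604,1,0]
  ],
  "rotation": [
    [0,0,0],
    [0,0,0],
    [0,0,0],
    [0,0,0],
    [0,0,0],
    [0,0,0],
    [0,0,0]
  ],
  "hand": [0,0,0,0,0,0,0]
}}

```text
time_s: 6.68
ee_pos: [0.5346, 0.0228, 0.2267]
tcp_rot: [-179.9, 0.0, 19.1]
contact_force: [0.8, -0.1, 1.0]
width: 0.0003
grasp_force: 0.0
```

Request:
{"method": "step_arm", "body": {
  "slide": [
    [-0.604,1,0],
    [-0.604,1,0],
    [-0.604,1,0],
    [-0.604,1,0],
    [-0.604,1,0],
    [-0.604,1,0],
    [-0.604,1,0]
  ],
  "rotation": [
    [0,0,0],
    [0,0,0],
    [0,0,0],
    [0,0,0],
    [0,0,0],
    [0,0,0],
    [0,0,0]
  ],
  "hand": [0,0,0,0,0,0,0]
}}

```text
time_s: 7.27
ee_pos: [0.4991, -0.1475, 0.2271]
tcp_rot: [-179.9, -0.0, 19.2]
contact_force: [0.2, 1.7, 0.8]
width: -0.0001
grasp_force: 0.0
```

Request:
{"method": "step_arm", "body": {
  "slide": [
    [-0.604,1,0],
    [-0.604,1,0],
    [-0.604,1,0],
    [-0.604,1,0],
    [-0.604,1,0],
    [-0.604,1,0],
    [-0.604,1,0]
  ],
  "rotation": [
    [0,0,0.433],
    [0,0,0.433],
    [0,0,0.433],
    [0,0,0.433],
    [0,0,0.433],
    [0,0,0.433],
    [0,0,0.433]
  ],
  "hand": [1,1,1,1,1,1,1]
}}

```text
time_s: 7.85
ee_pos: [0.4632, -0.3184, 0.2271]
tcp_rot: [-179.9, 0.0, -0.2]
contact_force: [-0.1, 0.3, 0.4]
width: 0.0833
grasp_force: 0.0
```

Request:
{"method": "step_arm", "body": {
  "slide": [
    [0,0,0],
    [0,0,0],
    [0,0,0],
    [0,0,0],
    [0,0,0],
    [0,0,0],
    [0,0,0],
    [0,0,0],
    [0,0,0]
  ],
  "rotation": [
    [0,0,1],
    [0,0,1],
    [0,0,1],
    [0,0,1],
    [0,0,1],
    [0,0,1],
    [0,0,1],
    [0,0,1],
    [0,0,1]
  ],
  "hand": [1,1,1,1,1,1,1,1,1]
}}

```text
time_s: 8.6
ee_pos: [0.463, -0.3181, 0.2277]
tcp_rot: [-180.0, 0.0, -45.1]
contact_force: [0.2, 0.5, 0.0]
width: 0.0854
grasp_force: 0.0
```

```bash
python3 - <<'E'
from h import *
o=robot.observe(); print(o['ee_pos'],o['tcp_rot'],o['joints'])
c=cam('top','t1.png'); s=cam('scene','s1.png')
cv2.imwrite('pics/v1.png',np.hstack([cv2.resize(c['color'][150:270,300:420],(400,400)),cv2.resize(s['color'][200:320,100:220],(400,400))]))
# expected jack points
import math
y=math.radians(-45.3); X=np.array([math.cos(y),math.sin(y)])
for n,cc in(('top',c),('scene',s)):
  for a,z in((0,.114),(.08,.06),(-.093,.127)):
    print(n,a,pix(cc,np.r_[np.array([.4635,-.32])+a*X,z]))
E
```

```text
[ 0.46304208 -0.31808214  0.22769239] [-1.79965341e+02  1.36876873e-02 -4.50610346e+01] [-3.56803619e+01  1.72570806e+01  9.17247858e+01  3.85191244e-02
  7.10259931e+01  9.93681502e+01]
top 0 (np.float64(371.16639442985013), np.float64(204.92165677176058))
top 0.08 (np.float64(384.2291267160285), np.float64(189.29796875371832))
top -0.093 (np.float64(350.8394696766337), np.float64(225.45202981278206))
scene 0 (np.float64(160.39916364839914), np.float64(252.00778162479435))
scene 0.08 (np.float64(158.61526847964512), np.float64(288.34713846388297))
scene -0.093 (np.float64(165.4783277684251), np.float64(223.24800716738395))
```

View pics/v1.png

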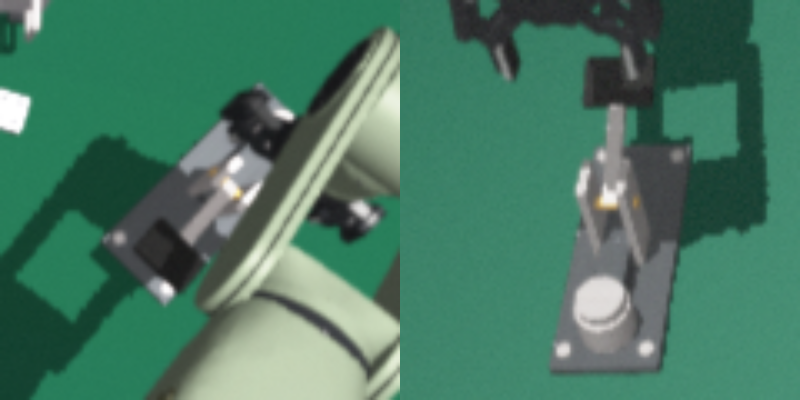

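Request:
{"method": "step_arm", "body": {
  "slide": [
    [0,0,0.2],
    [0,0,0.4],
    [0,0,0.6],
    [0,0,0.75],
    [0,0,0.9],
    [0,0,1],
    [0,0,1],
    [0,0,1],
    [0,0,1],
    [0,0,1],
    [0,0,1],
    [0,0,1],
    [0,0,1],
    [0,0,1]
  ],
  "rotation": [
    [0,0,0],
    [0,0,0],
    [0,0,0],
    [0,0,0],
    [0,0,0],
    [0,0,0],
    [0,0,0],
    [0,0,0],
    [0,0,0],
    [0,0,0],
    [0,0,0],
    [0,0,0],
    [0,0,0],
    [0,0,0]
  ],
  "hand": [1,1,1,1,1,1,1,0.3,0.3,0.3,0.3,0.3,0.3,0.3],
  "newtons": 80
}}

```text
time_s: 9.87
ee_pos: [0.4633, -0.3206, 0.0792]
tcp_rot: [-179.9, -0.2, -45.3]
contact_force: [2.0, 2.1, 5.7]
width: 0.0394
grasp_force: 81.9
```

Request:
{"method": "step_arm", "body": {
  "slide": [
    [0,0,-0.05],
    [0,0,-0.15],
    [0,0,-0.3],
    [0,0,-0.45],
    [0,0,-0.53],
    [0,0,-0.53],
    [0,0,-0.53]
  ],
  "rotation": [
    [0,0,0],
    [0,0,0],
    [0,0,0],
    [0,0,0],
    [0,0,0],
    [0,0,0],
    [0,0,0]
  ],
  "hand": [0.3,0.3,0.3,0.3,0.3,0.3,0.3]
}}

```text
time_s: 10.45
ee_pos: [0.4611, -0.3198, 0.1561]
tcp_rot: [180.0, 0.1, -45.3]
contact_force: [-0.2, 1.1, -9.6]
width: 0.0386
grasp_force: 82.4
```

Request:
{"method": "step_arm", "body": {
  "slide": [
    [-0.05,-0.03,0],
    [-0.16,-0.1,0],
    [-0.32,-0.2,0],
    [-0.48,-0.31,0],
    [-0.64,-0.41,0],
    [-0.8,-0.51,0],
    [-0.91,-0.58,0],
    [-0.965,-0.615,0],
    [-0.965,-0.615,0]
  ],
  "rotation": [
    [0,0,0],
    [0,0,0],
    [0,0,0],
    [0,0,0],
    [0,0,0],
    [0,0,0],
    [0,0,0],
    [0,0,0],
    [0,0,0]
  ],
  "hand": [0.3,0.3,0.3,0.3,0.3,0.3,0.3,0.3,0.3]
}}

```text
time_s: 11.2
ee_pos: [0.4235, -0.1499, 0.1557]
tcp_rot: [179.9, 0.3, -45.2]
contact_force: [-0.8, -0.2, -10.3]
width: 0.0388
grasp_force: 82.4
```

Request:
{"method": "step_arm", "body": {
  "slide": [
    [-0.05,-0.03,0],
    [-0.16,-0.1,0],
    [-0.32,-0.2,0],
    [-0.48,-0.31,0],
    [-0.64,-0.41,0],
    [-0.8,-0.51,0],
    [-0.91,-0.58,0],
    [-0.965,-0.615,0],
    [-0.965,-0.615,0],
    [-0.965,-0.615,0],
    [-0.965,-0.615,0]
  ],
  "rotation": [
    [0,0,-0.05],
    [0,0,-0.15],
    [0,0,-0.27],
    [0,0,-0.4],
    [0,0,-0.53],
    [0,0,-0.66],
    [0,0,-0.79],
    [0,0,-0.9],
    [0,0,-0.969],
    [0,0,-0.969],
    [0,0,-0.969]
  ],
  "hand": [0.3,0.3,0.3,0.3,0.3,0.3,0.3,0.3,0.3,0.3,0.3]
}}

```text
time_s: 12.12
ee_pos: [0.3899, 0.0149, 0.1569]
tcp_rot: [180.0, -0.0, -1.8]
contact_force: [0.8, 0.7, -9.2]
width: 0.0389
grasp_force: 83.2
```

```bash
python3 - <<'E'
from h import *
np.set_printoptions(precision=4,suppress=True)
o=robot.observe(); print(o['ee_pos'],o['tcp_rot'],o['joints'],o['width'])
c=cam('top','t2.png'); s=cam('scene','s2.png')
cv2.imwrite('pics/v2.png',np.hstack([cv2.resize(c['color'][130:250,210:330],(400,400),interpolation=2),cv2.resize(s['color'][150:290,190:330],(400,400),interpolation=2)]))
x=o['ee_pos'][0];y=o['ee_pos'][1];z=o['ee_pos'][2]-.0792
for n,cc in(('top',c),('scene',s)):
    print(n,'saddle pred',pix(cc,[x+.08,y-.002,z+.06]),'stud',pix(cc,[.601,.0145,.094]))
    for t in('saddle','saddle_top'):
      for m in masks_of(n,t)[:2]:
        v,u=np.nonzero(m['pixels']); print(n,t,round(m['confidence'],2),u.mean(),v.mean(),len(u))
E
```

```text
[0.3899 0.0149 0.1569] [179.9754  -0.008   -1.7505] [  0.521    5.653  118.3323  -0.03    56.0076  92.2883] 0.03892732839342674
top saddle pred (np.float64(264.1971943639345), np.float64(199.96615396050012)) stud (np.float64(264.3064456426225), np.float64(160.29127908998888))
top saddle 0.67 264.10526315789474 198.80701754385964 114
top saddle_top 0.42 264.0632911392405 198.67088607594937 79
scene saddle pred (np.float64(249.57849438527148), np.float64(186.77926763426285)) stud (np.float64(280.7296508021005), np.float64(218.12646053044145))
scene saddle 0.67 249.78512396694214 188.78512396694214 121
scene saddle_top 0.46 249.74766355140187 188.5981308411215 107
```

View pics/v2.png

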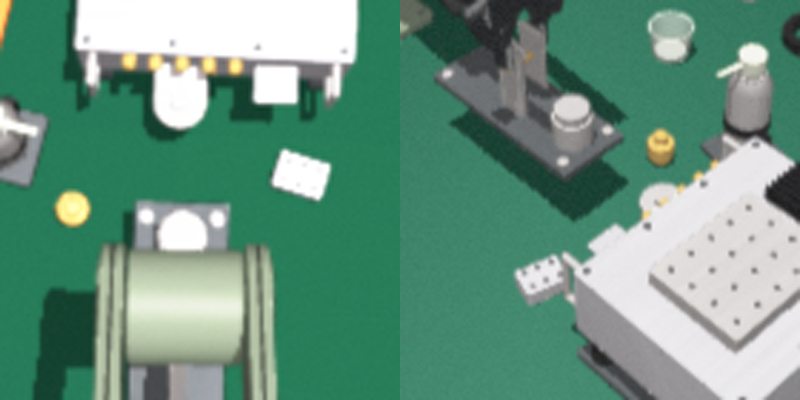

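Request:
{"method": "step_arm", "body": {
  "slide": [
    [0,0,0.05],
    [0,0,0.15],
    [0,0,0.3],
    [0,0,0.4],
    [0,0,0.46],
    [0,0,0.48],
    [0,0,0.48]
  ],
  "rotation": [
    [0,0,0],
    [0,0,0],
    [0,0,0],
    [0,0,0],
    [0,0,0],
    [0,0,0],
    [0,0,0]
  ],
  "hand": [0.3,0.3,0.3,0.3,0.3,0.3,0.3]
}}

```text
time_s: 13.0
ee_pos: [0.3892, 0.0151, 0.0842]
tcp_rot: [180.0, 0.1, -1.7]
contact_force: [1.1, 0.2, -9.0]
width: 0.0385
grasp_force: 82.9
```

Request:
{"method": "step_arm", "body": {
  "slide": [
    [0.05,0,0],
    [0.15,-0.01,0],
    [0.3,-0.02,0],
    [0.45,-0.033,0],
    [0.6,-0.033,0],
    [0.7,-0.033,0],
    [0.78,-0.033,0],
    [0.83,-0.033,0],
    [0.853,-0.033,0],
    [0.853,-0.033,0],
    [0.853,-0.033,0]
  ],
  "rotation": [
    [0,0,0],
    [0,0,0],
    [0,0,0],
    [0,0,0],
    [0,0,0],
    [0,0,0],
    [0,0,0],
    [0,0,0],
    [0,0,0],
    [0,0,0],
    [0,0,0]
  ],
  "hand": [0.3,0.3,0.3,0.3,0.3,0.3,0.3,0.3,0.3,0.3,0.3]
}}

```text
time_s: 13.92
ee_pos: [0.517, 0.0163, 0.085]
tcp_rot: [180.0, 0.1, -1.7]
contact_force: [-0.2, -0.1, -9.8]
width: 0.0387
grasp_force: 83.1
```

```bash
python3 - <<'E'
from h import *
np.set_printoptions(precision=4,suppress=True)
o=robot.observe(); print(o['ee_pos'],o['tcp_rot'],o['contact_force'],o['width'])
c=cam('top','t3.png'); s=cam('scene','s3.png')
cv2.imwrite('pics/v3.png',np.hstack([cv2.resize(c['color'][140:200,234:294],(400,400),interpolation=2),cv2.resize(s['color'][185:245,240:300],(400,400),interpolation=2)]))
for n,cc in(('top',c),('scene',s)): print(n,'stud',pix(cc,[.601,.0135,.094]),'pad tip',pix(cc,[.576,.0135,.08]))
E
```

```text
[0.517  0.0163 0.085 ] [179.9927   0.0695  -1.6992] [-0.2349 -0.1396 -9.8189] 0.03870637774324136
top stud (np.float64(264.61954630398003), np.float64(160.2976319963507)) pad tip (np.float64(264.40880168064353), np.float64(168.73972171237736))
scene stud (np.float64(280.50140672107244), np.float64(218.30377204332513)) pad tip (np.float64(274.40961487617847), np.float64(217.12515539137996))
```

View pics/v3.png

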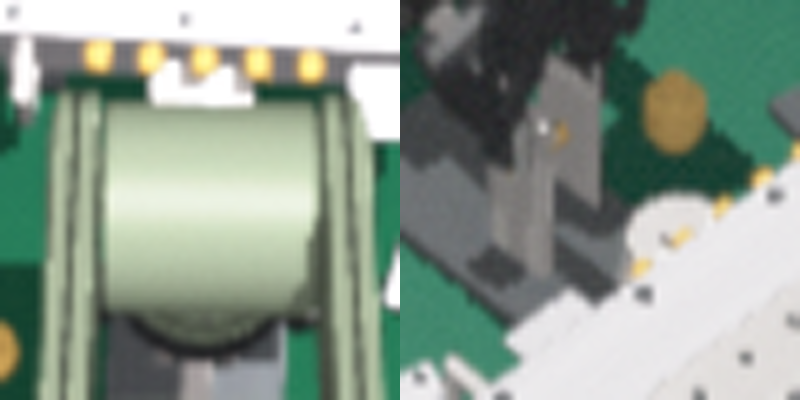

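Request:
{"method": "step_arm", "body": {
  "slide": [
    [0,0,0.01],
    [0,0,0.02],
    [0,0,0.03],
    [0,0,0.038],
    [0,0,0.042],
    [0,0,0.042],
    [0,0,0.042]
  ],
  "rotation": [
    [0,0,0],
    [0,0,0],
    [0,0,0],
    [0,0,0],
    [0,0,0],
    [0,0,0],
    [0,0,0]
  ],
  "hand": [0.3,0.3,0.3,0.3,0.3,0.3,0.3]
}}

```text
time_s: 14.6
ee_pos: [0.5172, 0.0164, 0.0792]
tcp_rot: [180.0, 0.0, -1.7]
contact_force: [-4.4, 1.3, -1.1]
width: 0.0394
grasp_force: 83.9
```

Request:
{"method": "step_arm", "body": {
  "slide": [
    [0,0,0],
    [0,0,0],
    [0,0,0],
    [0,0,0],
    [0,0,0],
    [0,0,-0.1],
    [0,0,-0.35],
    [0,0,-0.6],
    [0,0,-0.85],
    [0,0,-0.95],
    [0,0,-0.95]
  ],
  "rotation": [
    [0,0,0],
    [0,0,0],
    [0,0,0],
    [0,0,0],
    [0,0,0],
    [0,0,0],
    [0,0,0],
    [0,0,0],
    [0,0,0],
    [0,0,0],
    [0,0,0]
  ],
  "hand": [0.8,0.8,0.8,0.8,0.8,0.8,0.8,0.8,0.8,0.8,0.8]
}}

```text
time_s: 15.52
ee_pos: [0.5204, 0.0164, 0.2261]
tcp_rot: [-180.0, -0.6, -1.7]
contact_force: [-0.2, 0.1, -0.3]
width: 0.0684
grasp_force: 0.0
```

Request:
{"method": "step_arm", "body": {
  "slide": [
    [-0.25,0,0],
    [-0.5,0,0],
    [-0.8,0,0],
    [-1,0,0],
    [-1,0,0],
    [-1,0,0]
  ],
  "rotation": [
    [0,0,0],
    [0,0,0],
    [0,0,0],
    [0,0,0],
    [0,0,0],
    [0,0,0]
  ],
  "hand": [0,0,0,0,0,0]
}}

```text
time_s: 16.02
ee_pos: [0.3662, 0.0208, 0.2207]
tcp_rot: [180.0, 0.0, -1.7]
contact_force: [1.3, 0.7, 0.1]
width: -0.0003
grasp_force: 0.0
```

```bash
python3 - <<'E'
from h import *
np.set_printoptions(precision=4,suppress=True)
o=robot.observe(); print(o['ee_pos'],o['tcp_rot'],o['contact_force'],o['width'])
c=cam('top','t4.png'); s=cam('scene','s4.png')
cv2.imwrite('pics/v4.png',np.hstack([cv2.resize(c['color'][140:240,214:314],(400,400),interpolation=2),cv2.resize(s['color'][150:250,200:300],(400,400),interpolation=2)]))
for n,cc in(('top',c),('scene',s)): print(n,'stud',pix(cc,[.601,.0135,.094]),'grip',pix(cc,[.5195,.0155,.114]),'paddle',pix(cc,[.4265,.0185,.127]),[(d['confidence'],w(cc,d['position'])) for d in spot_in(n,'paddle')])
E
```

```text
[0.3662 0.0208 0.2207] [179.9936   0.0138  -1.6865] [1.3266 0.7223 0.0537] -0.00026589457968131274
top stud (np.float64(264.61954630398003), np.float64(160.2976319963507)) grip (np.float64(263.572437423677), np.float64(184.82416670831728)) paddle (np.float64(262.05867100838964), np.float64(214.31255989628585)) [(0.65, array([0.383 , 0.2788, 0.0094]))]
scene stud (np.float64(280.50140672107244), np.float64(218.30377204332513)) grip (np.float64(261.6312192498186), np.float64(199.74210977735305)) paddle (np.float64(241.47483047947313), np.float64(181.7893484585539)) [(0.88, array([0.4318, 0.0127, 0.121 ])), (0.29, array([0.4793, 0.0024, 0.0398]))]
```

View pics/v4.png

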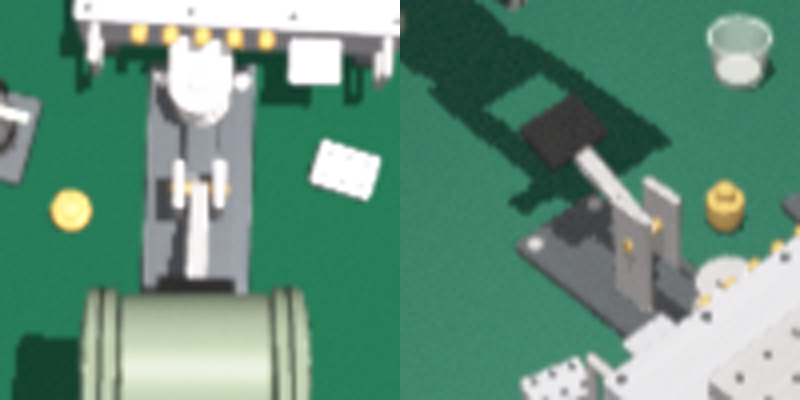

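Both views show the jack standing under the tongue with its handle up. In the top view the tongue's tip is at (264,169) and the base's front edge is near v=157. In the scene view the paddle is at (241,182).

```bash
python3 - <<'E'
from h import *
np.set_printoptions(precision=4,suppress=True)
c=cam('top');s=cam('scene')
g=lambda u,v,z:ray(c,214+u/4-.4,140+v/4-.4,z)
for n,p in dict(fl=(153,68),fr=(256,66),rl=(143,288),rr=(247,292)).items(): print(n,g(*p,.012))
print('cheek tops near end',g(178,207,.114),g(219,207,.114),'tongue tip',g(200,122,.08),'tongue mid',g(167,85,.087),g(232,85,.087))
h=lambda u,v,z:ray(s,200+(u-400)/4-.4,150+v/4-.4,z)
print('paddle scene',h(563,130,.127))
E
```

```text
fl [0.6279 0.0561 0.012 ]
fr [ 0.6314 -0.0311  0.012 ]
rl [0.4412 0.0603 0.012 ]
rr [ 0.4397 -0.0266  0.012 ]
cheek tops near end [0.4986 0.0322 0.114 ] [0.4993 0.0002 0.114 ] tongue tip [0.5715 0.016  0.08  ] tongue mid [0.5999 0.0431 0.087 ] [ 0.601 -0.009  0.087]
paddle scene [0.425 0.015 0.127]
```

Request:
{"method": "step_arm", "body": {
  "slide": [
    [0.2,0.015,0],
    [0.387,0.015,0.2],
    [0.387,0.015,0.4],
    [0.387,0.015,0.55],
    [0.387,0.015,0.6],
    [0.375,0.015,0.65],
    [0.355,0.015,0.71],
    [0.335,0.015,0.77],
    [0.322,0.015,0.83],
    [0.315,0.015,0.88],
    [0.31,0.015,0.93],
    [0.307,0.015,0.97],
    [0.307,0.015,1],
    [0.307,0.015,1],
    [0.307,0.015,1],
    [0.307,0.015,1]
  ],
  "rotation": [
    [0,0,0],
    [0,0,0],
    [0,0,0],
    [0,0,0],
    [0,0,0],
    [0,0,0],
    [0,0,0],
    [0,0,0],
    [0,0,0],
    [0,0,0],
    [0,0,0],
    [0,0,0],
    [0,0,0],
    [0,0,0],
    [0,0,0],
    [0,0,0]
  ],
  "hand": [0,0,0,0,0,0,0,0,0,0,0,0,0,0,0,0]
}}

```text
time_s: 17.65
ee_pos: [0.4154, 0.017, 0.0756]
tcp_rot: [180.0, -0.3, -1.7]
contact_force: [-10.3, 0.0, 35.6]
width: -0.0001
grasp_force: 17.6
```

```bash
python3 - <<'E'
from h import *
np.set_printoptions(precision=4,suppress=True)
o=robot.observe(); print(o['ee_pos'],o['tcp_rot'],o['contact_force'])
c=cam('top','t5.png'); s=cam('scene','s5.png')
cv2.imwrite('pics/v5.png',np.hstack([cv2.resize(c['color'][140:240,214:314],(400,400),interpolation=2),cv2.resize(s['color'][150:250,200:300],(400,400),interpolation=2)]))
E
```

```text
[0.4154 0.017  0.0756] [179.9829  -0.2927  -1.6781] [-10.3209   0.0204  35.5769]
```

View pics/v5.png

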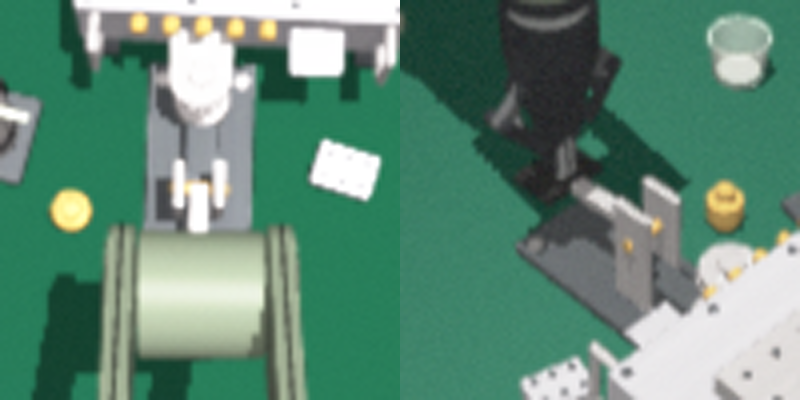

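Request:
{"method": "step_arm", "body": {
  "slide": [
    [0.01,0,-0.04],
    [0.015,0,-0.08],
    [0.02,0,-0.13],
    [0.03,0,-0.19],
    [0.045,0,-0.25],
    [0.06,0,-0.31],
    [0.075,0,-0.37],
    [0.08,0,-0.43],
    [0.08,0,-0.5],
    [0.08,0,-0.5],
    [0.08,0,-0.5],
    [0.08,0,-0.5],
    [0.08,0,-0.5],
    [0.08,0,-0.5]
  ],
  "rotation": [
    [0,0,0],
    [0,0,0],
    [0,0,0],
    [0,0,0],
    [0,0,0],
    [0,0,0],
    [0,0,0],
    [0,0,0],
    [0,0,0],
    [0,0,0],
    [0,0,0],
    [0,0,0],
    [0,0,0],
    [0,0,0]
  ],
  "hand": [0,0,0,0,0,0,0,0,0,0,0,0,0,0]
}}

```text
time_s: 18.92
ee_pos: [0.4253, 0.0168, 0.1457]
tcp_rot: [180.0, 0.1, -1.7]
contact_force: [-0.4, -0.3, -0.6]
width: -0.0001
grasp_force: 0.0
```

```bash
python3 - <<'E'
from h import *
np.set_printoptions(precision=4,suppress=True)
o=robot.observe(); print(o['ee_pos'],o['tcp_rot'],o['contact_force'])
c=cam('top','t6.png'); s=cam('scene','s6.png')
cv2.imwrite('pics/v6.png',np.hstack([cv2.resize(c['color'][140:240,214:314],(400,400),interpolation=2),cv2.resize(s['color'][150:250,200:300],(400,400),interpolation=2)]))
E
```

```text
[0.4253 0.0168 0.1457] [179.9898   0.0724  -1.6942] [-0.3502 -0.3278 -0.6443]
```

View pics/v6.png

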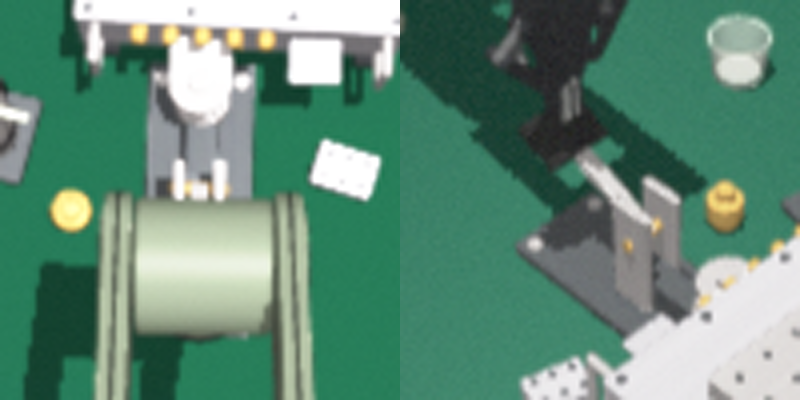

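The handle is up, the chassis is down and the jack hasn't moved: its cheeks are still at crop (200,185). Now the final press.

Request:
{"method": "step_arm", "body": {
  "slide": [
    [0,0,0.05],
    [0,0,0.1],
    [-0.012,0,0.15],
    [-0.03,0,0.21],
    [-0.045,0,0.27],
    [-0.055,0,0.33],
    [-0.06,0,0.38],
    [-0.063,0,0.43],
    [-0.065,0,0.46],
    [-0.065,0,0.48],
    [-0.065,0,0.492],
    [-0.065,0,0.492],
    [-0.065,0,0.492],
    [-0.065,0,0.492],
    [-0.065,0,0.492],
    [-0.065,0,0.492],
    [-0.065,0,0.492],
    [-0.065,0,0.492]
  ],
  "rotation": [
    [0,0,0],
    [0,0,0],
    [0,0,0],
    [0,0,0],
    [0,0,0],
    [0,0,0],
    [0,0,0],
    [0,0,0],
    [0,0,0],
    [0,0,0],
    [0,0,0],
    [0,0,0],
    [0,0,0],
    [0,0,0],
    [0,0,0],
    [0,0,0],
    [0,0,0],
    [0,0,0]
  ],
  "hand": [0,0,0,0,0,0,0,0,0,0,0,0,0,0,0,0,0,0]
}}

```text
time_s: 20.52
ee_pos: [0.4147, 0.017, 0.0753]
tcp_rot: [180.0, 0.1, -1.7]
contact_force: [-12.9, -0.4, 41.3]
width: -0.0
grasp_force: 21.2
```

```bash
python3 - <<'E'
from h import *
a=cv2.imread('pics/t5.png'); b=cam('top','t7.png')['color']; a2=cv2.imread('pics/s5.png'); b2=cam('scene','s7.png')['color']
print(robot.observe()['ee_pos'],robot.observe()['contact_force'])
# compare with the first full press
for x,y in((a,b),(a2,b2)):
    d=cv2.absdiff(x,y).max(2); v,u=np.nonzero(d>40); print(len(u),(u.min(),u.max(),v.min(),v.max()) if len(u) else '')
E
```

```text
[0.41477874 0.01703085 0.07529355] [-1.32508273e+01 -1.74041631e-02  4.25355976e+01]
33 (np.int64(238), np.int64(297), np.int64(114), np.int64(332))
5 (np.int64(196), np.int64(246), np.int64(50), np.int64(90))
```

Request:
{"method": "step_arm", "body": {
  "slide": [
    [0.01,0,-0.01],
    [0.015,0,-0.018],
    [0.015,0,-0.018],
    [0.015,0,-0.018],
    [0.015,0,-0.018],
    [0.015,0,-0.018],
    [0.015,0,-0.018],
    [0.015,0,-0.018]
  ],
  "rotation": [
    [0,0,0],
    [0,0,0],
    [0,0,0],
    [0,0,0],
    [0,0,0],
    [0,0,0],
    [0,0,0],
    [0,0,0]
  ],
  "hand": [0,0,0,0,0,0,0,0]
}}

```text
time_s: 21.28
ee_pos: [0.4148, 0.017, 0.076]
tcp_rot: [180.0, 0.4, -1.7]
contact_force: [-11.5, 0.8, 27.3]
width: -0.0
grasp_force: 13.6
```

Steady at 27 N on the stop, so I'm handing it in.

```bash
python3 -c "
from h import *
print(finish_job())"
```

```text
the job is handed in; nothing more can be done
None
```

I handed the job in at about 21 s: the duster cap was pressed and released, the jack placed under the lift pad and pumped once, and the handle is held fully down with the chassis raised. The judge gave no verdict, and the saddle's centring, which I estimate to within 5 mm (limit 12 mm), was read only from the camera images.

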